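# Snap the loaded battery holder shut

## Robot

A 6-joint arm with a two-finger parallel gripper is mounted at the origin on a cart in front of the work surface, level with it; the furniture and walls round the work are solid. World frame = base frame: x ahead of the robot, y to its left, z up, the work surface at z = 0. Lengths are in mm, angles in rad, forces in N, time in s.
With the tool pointing down it reaches from about 375 to 900 mm from the base axis. Payload 3.1 kg.
Tool frame: the origin (TCP) lies on the centre line of the jaws, within the pads' length; the fingertips stand 19 mm ahead of it and the grasp point (between the pads) is the TCP; z points along the fingers, x is the direction in which the jaws open and shut, and the axes are right-handed (so a half turn about z gives the same grasp; the last joint's range is limited). The gripper opens to 85 mm and grips with 20 to 120 N. Pads are 22 mm wide; open, the fingers measure 114 mm over their backs; the gripper's body (76 mm by 85 mm) begins 54 mm behind the grasp point. The pads swing forward as they close: fully open they stand 13 mm farther back than shut.
Start: joints at [-1.393, 0.527, 1.433, -0, 1.181, -0.178], TCP at [217.734, -585.823, 250.31] pointing down, gripper open.
Joint ranges: [-3.08, 3.08], [-0.75, 2.2], [0.22, 2.44], [-1.43, 4.57], [0, 2.65], [-2.85, 2.85]. Speed limits (rad/s): [2.79, 2.79, 3.14, 3.14, 3.14, 3.14].

## Interface

Orientations are given as a unit quaternion [x, y, z, w].
In Python, from rig import bot, eoat, kinematics, readout, viewer, workorder gives the robot as it stands. Calls block until the motion is done:
- bot.movep(position, orientation): joint-space move of the TCP to a pose.
- bot.move_linear(position, attitude=None, rate=150): straight line of the TCP; attitude=None keeps the orientation; rate is the mean speed in mm/s.
- bot.movej(angles): joint-space move.
- eoat.command_gripper(opening, force=None): opening from 0.0 (shut) to 1.0 (fully open); force is the grip in N (None keeps the last); returns when the fingers have stopped.
- bot.hold(seconds).
- kinematics.inverse_kinematics(position, orientation): joint angles nearest the present ones, or None.
- readout.get_obs(): the state.
- viewer.camera(name): name is "scene" or "top"; returns a dict with "image" (384x512x3 uint8, blue, green, red), "fov_y" (degrees; the focal length in pixels is half the picture's height over the tangent of half this angle, whatever the lens; pixels are square), "cx", "cy" (the principal point, pixels), "dist_coeffs" ([k1, k2, p1, p2, k3] as OpenCV has them; the pictures are not rectified), "T" (4x4, takes a point from camera to world coordinates). Camera axes: x right, y down, z forward; pixel columns grow to the right and rows downward; lengths in mm; the calibration is good to about 2 mm. A picture is of the moment at which its call begins. There is no depth.
A pose or a line that the arm cannot do raises bot.Unreachable and nothing moves.
- workorder.job_done(): hands the job in, once; it reports no verdict.
The state is a dict: "time": time; "joint_positions": joint angles; "joint_vel": joint speeds; "joint_efforts": joint torques, N m; "ee_pos": TCP position; "eef_rot": TCP orientation; "ft_force": force on the tool from outside, world axes, zero at the start; "ft_torque": the same for the moment, N m; "width": opening from 0.0 (shut) to 1.0 (fully open).
Only numpy, scipy, OpenCV 4.12 (cv2) and the standard library are available. Lean on these libraries where they do the work, as an engineer would, in place of code of your own. Each camera call takes 0.05 s, during which the arm holds its last target.

## Task

Three alike grey battery holders with hinged window lids stand open in a row on the bench, and only one has a battery in it. Press the lid of the holder with the battery down until it snaps fully shut and stays shut. Leave the two empty holders open.

Things in the scene. Friction and masses are not known exactly. Their poses are not given: they have to be found in the camera images.
- loaded_box: holder with the battery (50 mm red and silver cell, lying lengthwise): grey plastic, 66 (x) x 28 (y) x 34 mm to the rim, fixed on an aluminium block that lifts its underside 1 to 25 mm above the bench. Origin: centre of the holder's underside (top of the block); x points from its front end, near the robot, to its hinge end, z up. Hinge axis along y, at x = +35 mm, 34 mm above the origin.
- loaded_lid (a joint): its lid's hinge: 0 rad shut flat, grows as it opens; starts at 0.55 to 1.25, free edge up. Lid 28 mm wide, outer face 4.5 mm outward of the hinge axis, free edge 76 mm from it. Stiff hinge (0.06 N m) stays at any angle. At about 0.13 rad it meets a spring roller catch; about 10 N straight down on the lid's front part (50 mm from the hinge) carries it past, then it snaps to 0 and stays.
- empty_a_lid (a joint): lid hinge of an empty holder, the same make but with no battery, in the same row, its underside 1 to 9 mm above the bench (which holder stands in which of the three places varies; neighbours' centres are 42 to 90 mm apart): 0 rad shut, starts 0.55 to 0.9 open. To be left open.
- empty_b_lid (a joint): lid hinge of the other empty holder in the row, just like empty_a_lid: 0 rad shut, starts 0.55 to 0.9 open. To be left open.

How it is judged:
By the outcome, as a careful person would: the job done as asked, in the order asked, and still so for the second after the job is handed in, with the robot touching nothing.
It also fails if it takes over 29 s, if anything falls off the work surface, if the arm or the gripper's body presses on something with over 40 N, if the wrist force passes 120 N, or if a joint passes its speed limit or range.

## Working session

There is one attempt and no reset: what is moved stays moved. The work goes in short steps, each a Python script; the robot and the scene stay as the last script left them, time stands still between calls to the robot, and variables do not carry over. Pictures are saved under pics/ and viewed, and the job is handed in when it is done.

```bash
ls; mkdir -p pics; python3 - <<'E'
from rig import bot, eoat, kinematics, readout, viewer, workorder
import cv2,json,numpy as np
for n in("scene","top"):
    c=viewer.camera(n); cv2.imwrite(f"pics/{n}0.png",c["image"])
    print(n,c["fov_y"],c["cx"],c["cy"],c["dist_coeffs"],np.round(c["T"],3).tolist())
    np.savez(f"{n}0.npz",**{k:np.array(v) for k,v in c.items()})
o=readout.get_obs();print(o)
E
```

```text
pics
scene 48.235226113431686 255.2121046348386 188.4277396109259 [-0.00081233  0.          0.          0.          0.        ] [[0.554, -0.396, 0.733, -190.705], [-0.833, -0.273, 0.482, -652.561], [0.009, -0.877, -0.48, 471.371], [0.0, 0.0, 0.0, 1.0]]
top 57.72145448683417 253.68302632354101 191.6256900856644 [-0.0197699  0.         0.         0.         0.       ] [[0.029, -0.989, 0.144, 334.357], [-1.0, -0.03, -0.007, -236.393], [0.011, -0.143, -0.99, 914.005], [0.0, 0.0, 0.0, 1.0]]
{'time': 0.1, 'joint_positions': array([-1.39354651e+00,  5.28348928e-01,  1.43380931e+00,  1.72963911e-05,
        1.18138299e+00, -1.78512835e-01]), 'joint_vel': array([ 0.00074401, -0.00086699, -0.00252831, -0.00077712, -0.0005589 ,
        0.00127432]), 'joint_efforts': array([-1.57557283e-04, -4.43304849e+01, -1.78586143e+01, -2.51370057e-04,
        3.87762513e-03,  2.56483884e-05]), 'ee_pos': array([ 217.60437435, -585.23557209,  249.43516784]), 'eef_rot': array([ 8.21065744e-01, -5.70832808e-01, -6.82831716e-04, -6.95012041e-04]), 'ft_force': array([ 4.23597532e-02, -8.48865951e-01, -7.31980841e-04]), 'ft_torque': array([-0.00988436, -0.06446104,  0.01109375]), 'width': 0.9970815385187237}
```

View pics/scene0.png

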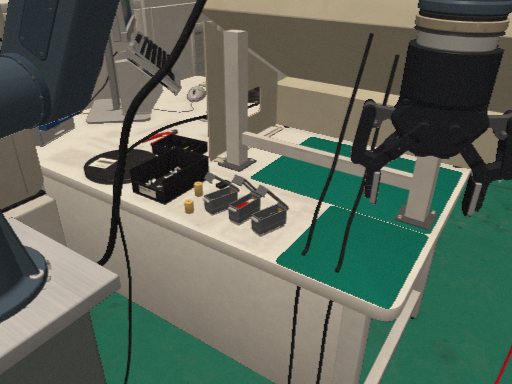

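View pics/top0.png

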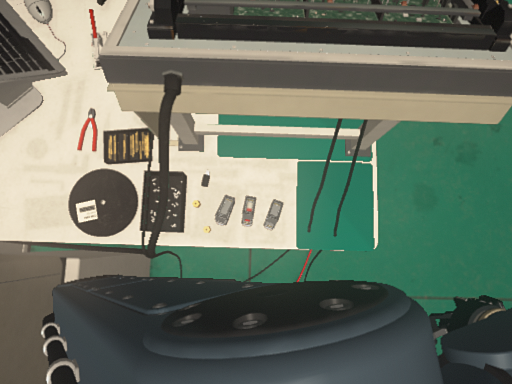

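The scene view shows three holders at about (221,197), (243,206) and (268,218). The middle one shows red. In the top view they are at (226,209), (248,210) and (273,213). I'll zoom in.

```bash
python3 - <<'E'
import cv2,numpy as np
a=cv2.imread("pics/scene0.png")[165:245,190:300];b=cv2.imread("pics/top0.png")[180:240,190:300]
cv2.imwrite("pics/sz.png",cv2.resize(a,None,fx=7,fy=7,interpolation=cv2.INTER_CUBIC))
cv2.imwrite("pics/tz.png",cv2.resize(b,None,fx=7,fy=7,interpolation=cv2.INTER_CUBIC))
E
```

```text
(no output)
```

View pics/sz.png

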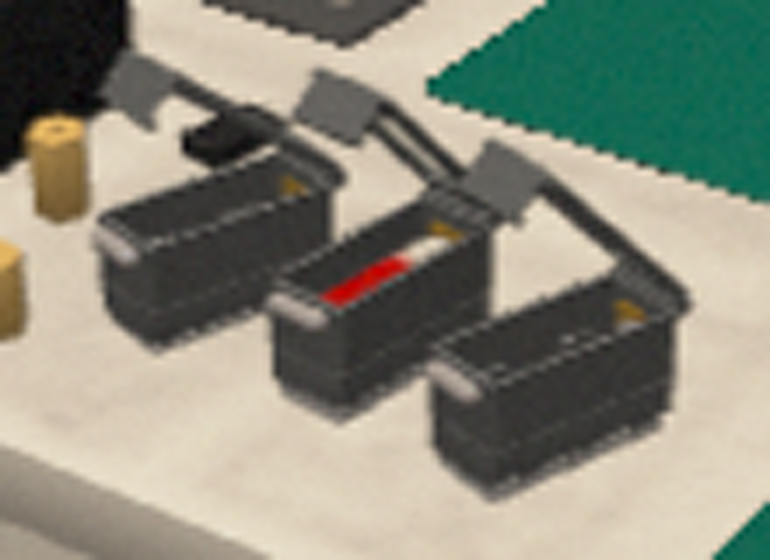

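View pics/tz.png

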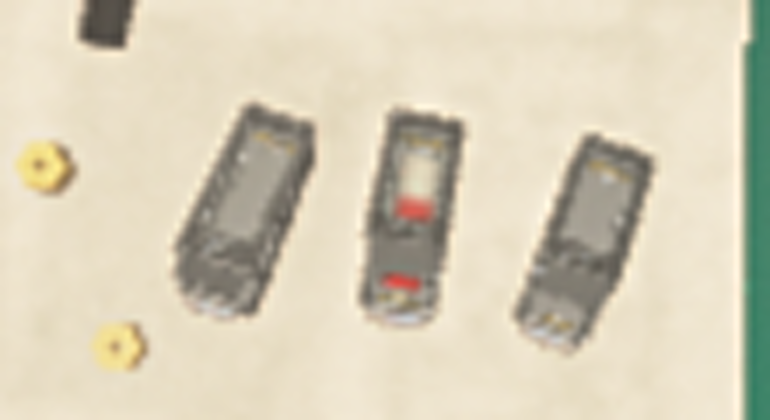

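The red cell is visible only in the middle holder: scene (243,205), top (248,210). Next I'll triangulate its latch, hinge end and lid edge from both views, and cross-check with the red blob.

```bash
cat > h.py <<'E'
import cv2,numpy as np
def load(n):
    return dict(np.load(n))
def ray(c,p):
    h=c["image"].shape[0];f=h/2/np.tan(np.radians(float(c["fov_y"]))/2)
    K=np.array([[f,0,float(c["cx"])],[0,f,float(c["cy"])],[0,0,1]])
    u=cv2.undistortPoints(np.array([[p]],float),K,np.array(c["dist_coeffs"],float))[0,0]
    T=np.array(c["T"]);d=T[:3,:3]@np.array([u[0],u[1],1]);return T[:3,3],d/np.linalg.norm(d)
def tri(c1,p1,c2,p2):
    o1,d1=ray(c1,p1);o2,d2=ray(c2,p2)
    s=np.linalg.lstsq(np.c_[d1,-d2],o2-o1,rcond=None)[0]
    a=o1+s[0]*d1;b=o2+s[1]*d2;return (a+b)/2,np.linalg.norm(a-b)
def onz(c,p,z):
    o,d=ray(c,p);return o+d*(z-o[2])/d[2]
E
python3 - <<'E'
from h import *
S=load("scene0.npz");T=load("top0.npz")
s=lambda x,y:(190+(x+.5)/7-.5,165+(y+.5)/7-.5)
t=lambda x,y:(190+(x+.5)/7-.5,180+(y+.5)/7-.5)
P={"latch_top_mid":((298,308),(399,313)),"hinge":((468,200),(428,117)),
"lid free edge":((325,125),(403,272)),
"hingeR":((497,222),(463,122)),
"A latch":((117,240),(215,305)),"C latch":((455,378),(550,343)),
"A hinge":((318,165),(282,112)),"C hinge":((655,285),(622,142))}
for k,(a,b) in P.items():
    p,e=tri(S,s(*a),T,t(*b));print(k,p.round(1),round(e,1), "top@z40",onz(T,t(*b),40).round(1), "sc@40",onz(S,s(*a),40).round(1))
# scene bottom front edge on bench
print("front bottom", [onz(S,s(*q),1).round(1) for q in((280,385),(342,420),(490,300))])
for n,c in(("s",S),("t",T)):
    i=c["image"].astype(int);m=((i[...,2]-np.maximum(i[...,0],i[...,1])>50)).astype('uint8')
    k,l,st,ce=cv2.connectedComponentsWithStats(m)
    for j in range(1,k):
        if 230<ce[j][0]<260 and 190<ce[j][1]<230:print(n,st[j],ce[j],onz(c,ce[j],20).round(1))
E
```

```text
latch_top_mid [ 377.7 -226.6   38.2] 1.4 top@z40 [ 378.1 -227.1   40. ] sc@40 [ 374.9 -227.9   40. ]
hinge [ 448.6 -235.3   42.4] 0.2 top@z40 [ 449.  -235.4   40. ] sc@40 [ 452.  -232.9   40. ]
lid free edge [ 389.  -228.2   91. ] 1.0 top@z40 [ 392.7 -228.1   40. ] sc@40 [ 466.3 -170.9   40. ]
hingeR [ 447.1 -247.4   39.7] 1.7 top@z40 [ 447.5 -248.1   40. ] sc@40 [ 446. -247.   40.]
A latch [ 378.8 -160.9   37.7] 0.7 top@z40 [ 378.9 -161.4   40. ] sc@40 [ 375.6 -163.2   40. ]
C latch [ 369.6 -282.2   39.6] 2.0 top@z40 [ 369.  -281.4   40. ] sc@40 [ 369.8 -283.2   40. ]
A hinge [ 449.  -181.8   37.2] 1.6 top@z40 [ 449.2 -182.6   40. ] sc@40 [ 444.4 -184.2   40. ]
C hinge [ 441.1 -304.4   40.8] 2.8 top@z40 [ 442.  -305.7   40. ] sc@40 [ 441.3 -302.7   40. ]
front bottom [array([ 388.8, -210.4,    1. ]), array([ 384.1, -235.7,    1. ]), array([ 462.5, -234.5,    1. ])]
s [236 201  13   8  42] [242.07142857 204.64285714] [ 425.  -215.8   20. ]
t [247 208   5   3  13] [248.76923077 209.15384615] [ 418.  -231.4   20. ]
t [245 219   5   3  10] [247.  219.9] [ 390.3 -227.7   20. ]
```

Holder found: hinge at about (446,-234.5,39), front latch at (378,-227), yaw about -0.12, lid angle about 0.74. Before moving, I'll check how high the neighbour lids stand and where the hanging black cable is.

```bash
python3 - <<'E'
from h import *
S=load("scene0.npz");T=load("top0.npz")
s=lambda x,y:(190+(x+.5)/7-.5,165+(y+.5)/7-.5)
t=lambda x,y:(190+(x+.5)/7-.5,180+(y+.5)/7-.5)
for k,a,b in(("C edge",(490,185),(550,298)),("A edge",(125,95),(220,282))):
    p,e=tri(S,s(*a),T,t(*b));print(k,p.round(1),round(e,1))
# cable: scene projections along top rays
Ti=np.linalg.inv(S["T"]);f=192/np.tan(np.radians(float(S["fov_y"]))/2)
for q in((172,100),(165,150),(160,200),(155,245),(337,125),(320,180),(310,225),(360,125),(345,190)):
    out=[]
    for z in(0,50,100,200,300,400,500,600):
        w=onz(T,q,z);c=Ti@np.r_[w,1]
        out.append((z,*w[:2].round(0).astype(int).tolist(),*(int(v) for v in(f*c[0]/c[2]+S["cx"],f*c[1]/c[2]+S["cy"]))))
    print(q,out)
from rig import kinematics
from scipy.spatial.transform import Rotation as R
u=np.array([.992,-.126,0]);u/=np.linalg.norm(u)
for g in(1,-1):
    x=g*u;z=np.array([0,0,-1.]);M=np.c_[x,np.cross(z,x),z];qq=R.from_matrix(M).as_quat()
    for P in([404,-229.5,180],[391,-228,62]):print(g,qq,kinematics.inverse_kinematics(P,qq))
E
```

```text
C edge [ 383.7 -280.8   91.1] 5.9
A edge [ 383.3 -165.    84. ] 4.0
(172, 100) [(0, 715, -10, 241, 145), (50, 694, -23, 240, 131), (100, 673, -35, 240, 117), (200, 632, -60, 238, 83), (300, 590, -85, 235, 43), (400, 548, -109, 232, -5), (500, 507, -134, 229, -65), (600, 465, -159, 224, -142)]
(165, 150) [(0, 573, -1, 206, 162), (50, 560, -14, 206, 147), (100, 547, -26, 206, 130), (200, 521, -52, 205, 94), (300, 495, -78, 205, 50), (400, 468, -104, 204, -2), (500, 442, -130, 203, -66), (600, 416, -155, 202, -148)]
(160, 200) [(0, 437, 4, 168, 182), (50, 431, -10, 168, 165), (100, 426, -23, 169, 147), (200, 415, -49, 170, 106), (300, 403, -75, 172, 57), (400, 392, -101, 174, 0), (500, 381, -128, 176, -68), (600, 370, -154, 179, -154)]
(155, 245) [(0, 319, 9, 128, 203), (50, 320, -5, 129, 183), (100, 321, -18, 131, 163), (200, 323, -45, 134, 118), (300, 324, -72, 139, 65), (400, 326, -99, 144, 3), (500, 328, -125, 150, -70), (600, 329, -152, 157, -159)]
(337, 125) [(0, 658, -466, 396, 200), (50, 640, -453, 392, 182), (100, 623, -441, 387, 162), (200, 587, -415, 376, 117), (300, 552, -39
[... 919 characters left out ...]
1, -404, 343, 81), (400, 416, -377, 329, 11), (500, 400, -349, 311, -70), (600, 384, -322, 291, -167)]
1 [ 0.99800545 -0.0631278   0.         -0.        ] [-7.57839765e-01  4.27950654e-01  1.89760291e+00 -4.44089210e-16
  8.16039094e-01 -6.31500154e-01]
1 [ 0.99800545 -0.0631278   0.         -0.        ] [-7.75681371e-01  6.56937064e-01  2.00456227e+00 -4.44089210e-16
  4.80093316e-01 -6.49341760e-01]
-1 [0.0631278  0.99800545 0.         0.        ] [-7.57839765e-01  4.27950654e-01  1.89760291e+00 -4.44089210e-16
  8.16039094e-01  2.51009250e+00]
-1 [0.0631278  0.99800545 0.         0.        ] [-7.75681371e-01  6.56937064e-01  2.00456227e+00 -4.44089210e-16
  4.80093316e-01  2.49225089e+00]
```

Lids reach about z = 91. The thick cable is near y -75 to -105, and the thin leads are at radius over 600, away from the route if I retract first. Plan: shut the gripper, retract, swing over, then press with the jaw axis along the holder.

```bash
cat > m.py <<'E'
from h import *
from rig import bot, eoat, kinematics, readout, viewer, workorder
H=np.array([446,-234.5]);u=np.array([.992,-.126]);u/=np.linalg.norm(u)
Q=[0.99800545,-0.0631278,0,0]
def P(d,z): return [*(H-d*u),z]
def snap(tag):
    for n in("scene","top"):
        c=viewer.camera(n);np.savez(f"{n}{tag}.npz",**{k:np.array(v) for k,v in c.items()})
        i=c["image"];i=i[150:250,180:310] if n=="scene" else i[170:250,180:310]
        cv2.imwrite(f"pics/{n}{tag}.png",cv2.resize(i,None,fx=5,fy=5,interpolation=cv2.INTER_CUBIC))
def st():
    o=readout.get_obs();print(round(o["time"],2),o["ee_pos"].round(1),o["ft_force"].round(1),o["width"].round(2));return o
E
python3 - <<'E'
from m import *
o=st();eoat.command_gripper(0.0,force=40);st()
bot.movep([160,-428,250],o["eef_rot"].tolist());st()
bot.movep(P(42,200),Q);st()
bot.move_linear(P(42,135),rate=120);st()
snap(1)
E
```

```text
Traceback (most recent call last):
  File "m.py", line 12, in st
    o=readout.get_obs();print(round(o["time"],2),o["ee_pos"].round(1),o["ft_force"].round(1),o["width"].round(2));return o
                                                                                             ^^^^^^^^^^^^^^^^
AttributeError: 'float' object has no attribute 'round'
```

```bash
sed -i 's/o\["width"\].round(2)/round(o["width"],2)/' m.py
python3 - <<'E'
from m import *
o=st();eoat.command_gripper(0.0,force=40);st()
bot.movep([160,-428,250],o["eef_rot"].tolist());st()
bot.movep(P(42,200),Q);st()
bot.move_linear(P(42,135),rate=120);st()
snap(1)
E
```

```text
0.1 [ 217.6 -585.2  249.4] [ 0.  -0.8 -0. ] 1.0
0.87 [ 217.7 -585.8  250.4] [ 0.4 -0.3 -0.8] 0.0
1.57 [ 160.2 -429.8  250.8] [0.3 0.  0. ] 0.0
2.79 [ 404.7 -230.4  200. ] [ 0.1  0.  -0.1] 0.0
3.48 [ 404.4 -230.   135.3] [ 0.7 -0.2  0.1] 0.0
```

View pics/scene1.png

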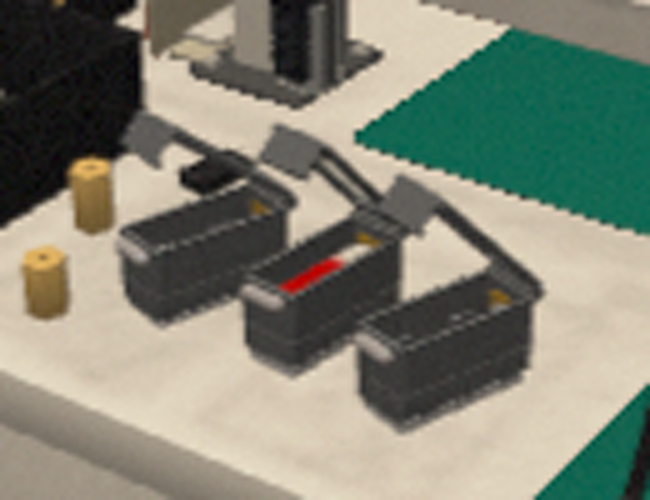

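View pics/top1.png

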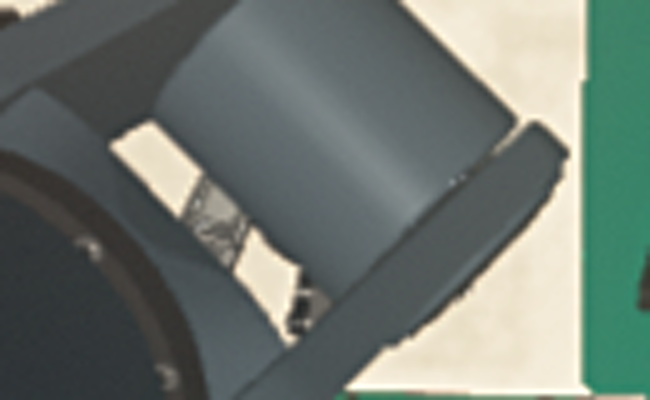

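```bash
python3 - <<'E'
from m import *
c=load("scene1.npz");cv2.imwrite("pics/full1.png",c["image"])
Ti=np.linalg.inv(c["T"]);f=192/np.tan(np.radians(float(c["fov_y"]))/2)
for w in([404,-230,116],[404,-230,135],[390,-228,91]):
    p=Ti@np.r_[w,1];print(f*p[0]/p[2]+c["cx"],f*p[1]/p[2]+c["cy"])
E
```

```text
241.52491796350452 167.89945544434715
241.46292332363396 158.74385287252272
236.4803878630417 182.1697019964788
```

View pics/full1.png

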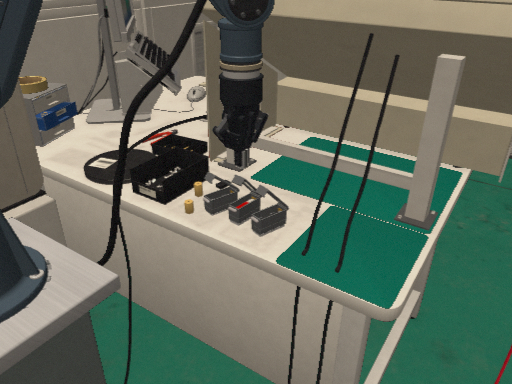

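The fingertips show at scene (238,166), predicted (241,168), above the middle lid's edge at (236,182). The calibration agrees, so I'll swing the lid down.

```bash
python3 - <<'E'
from m import *
for d,z in((44,110),(50,92),(55,78),(56,70)):
    bot.move_linear(P(d,z),rate=70);o=st()
    if o["ft_force"][2]>25: break
snap(2)
E
```

```text
4.09 [ 402.6 -229.   110. ] [ 0.3  0.4 -0. ] 0.0
4.52 [ 396.4 -228.2   92. ] [0.5 1.4 0.2] -0.0
4.88 [ 391.4 -227.5   77.9] [0.2 0.4 0.1] -0.0
5.14 [ 391.2 -228.2   70.4] [ 0.1 -0.1  3.6] 0.0
```

View pics/scene2.png

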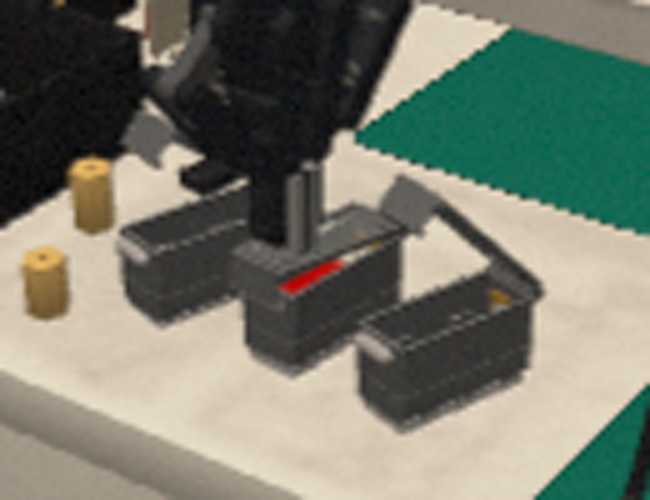

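The middle lid is nearly down and the fingertips sit on its front plate, at crop (285,240). Both neighbours are untouched. Next I'll press through the catch in small steps.

```bash
python3 - <<'E'
from m import *
z=70
while z>54:
    z-=1.0;bot.move_linear(P(55,z),rate=20);o=st()
    if o["ft_force"][2]>24: break
bot.hold(0.2);st()
snap(3)
E
```

```text
5.49 [ 391.2 -228.    69.6] [-2.2 -2.   7.5] 0.0
5.74 [ 391.1 -228.    68.7] [-2.8 -2.   8.4] -0.0
5.99 [ 390.9 -228.    67.5] [-3.4 -3.5  6.7] -0.0
6.24 [ 391.2 -227.3   66. ] [-0.5 -0.6  0.4] 0.0
6.49 [ 391.3 -227.2   64.7] [-0.2  0.1  0.3] 0.0
6.74 [ 391.4 -227.5   63.9] [ 0.3 -0.9 -0.4] -0.0
6.99 [ 391.4 -227.6   62.9] [-0.1  0.9 -0.3] -0.0
7.24 [ 391.5 -227.6   62.6] [-0.2  1.4  6.4] -0.0
7.49 [ 391.5 -227.7   62.4] [-1.6  0.6 15.4] 0.0
7.74 [ 391.5 -227.7   62.3] [-2.7  2.2 25.8] 0.0
7.94 [ 391.5 -227.7   62.3] [-2.5  1.8 25.5] -0.0
```

View pics/scene3.png

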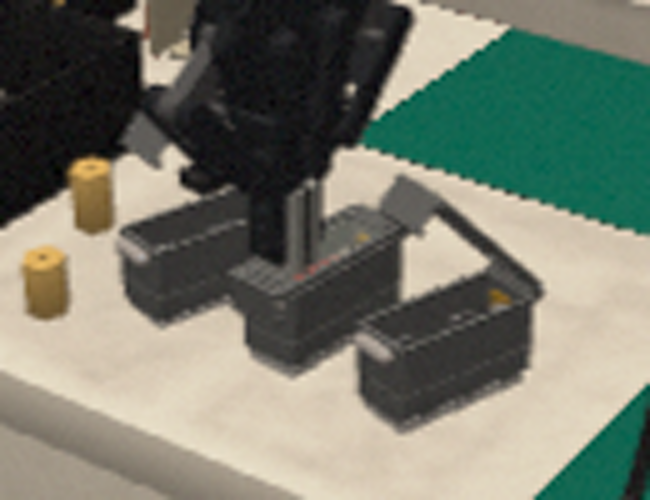

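The force rose to about 8 N, dropped to zero as the lid snapped, then met a hard stop at TCP z 62.3, the height expected for a shut lid. I'll retreat and check.

```bash
python3 - <<'E'
from m import *
bot.move_linear(P(55,75),rate=40)
bot.move_linear(P(55,200),rate=120)
bot.movep([160,-428,250],[0.82106,-0.57083,0,0]);bot.hold(.5);st();snap(4)
E
```

```text
11.44 [ 160.3 -427.9  250. ] [ 1.  -0.4  0.1] -0.0
```

View pics/scene4.png

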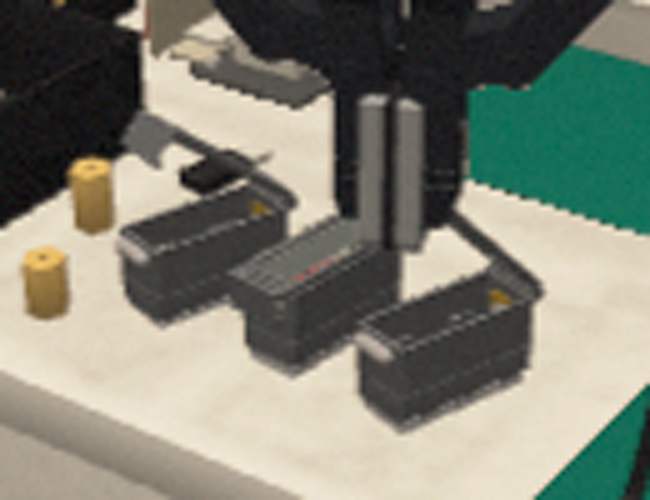

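View pics/top4.png

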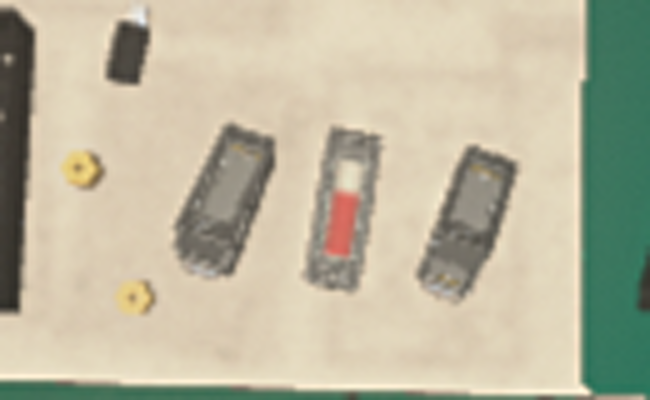

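The middle lid is flat: in the top crop it covers (345,210), with the cell visible through its window. Both empty lids look as they did at the start. The robot is clear, so I'm handing in.

```bash
python3 -c "
from rig import workorder;workorder.job_done()"
```

```text
the job is handed in; nothing more can be done
```

I shut the lid of the middle holder, the one with the red and silver cell, by pressing its front with the closed fingertips, and then handed the job in.

- **Snap:** the force rose to about 8 N, dropped to zero as the catch passed, then hit a hard stop at TCP z 62.3 mm, where a shut lid should be. The hardest push was about 26 N.
- **Last pictures:** taken after the arm had moved clear, they show the lid flat and staying shut. Both empty holders are still open and look as they did at the start, though the arm partly hid the right-hand one's lid in the scene view.
- **Time and checks:** the job took about 11.5 s of the 29 s allowed. No checks failed or disagreed, but `job_done()` reports no verdict, so I can't confirm how it was judged.

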